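# Seat the proud bar cap on the rectangular can

## Task

The bar-handled cap of the rectangular metal can on the mesh shelf has been left standing high, not caught in its thread. Turn it backward (anticlockwise seen from above) until it drops onto the thread start, then screw it forward (clockwise) fully home and let go. Do not force it forward towards home while it still stands high, or it cross-threads.

Things in the scene. Friction and masses are not known exactly. Their poses are not given: they have to be found in the camera images.
- can: The only rectangular metal can (two round ones with like caps are bystanders, up to 210 mm tall): 160 x 110 mm, 150 mm tall, bare metal, fixed to the shelf. Origin on the axis of neck and cap, at shelf level; z up, x along the long side. It reaches 45 mm to -x, 115 mm to +x, 55 mm to each side. A wire handle, 23 mm high, stands on its top 94 mm to +x of the axis.
- cap_bar (a point): Point on the cap's axis in its grip bar, 6 mm below the bar's top, 24 mm above the disc. Grey ribbed disc 68 mm across, 22 mm high; upright bar on it 64 mm long (along x), 14 mm thick, 30 mm tall. 212 mm above the shelf when high, 202 when dropped. Captive: turns, moves 10 mm up and down, no more. 70 g: drops by itself only if held loosely; gripped firmly, lower it 10 mm.
- start_rib (a point): Middle of a raised straight rib on the can's top, 26 x 6 mm, 4 mm high, 53 mm from the neck axis towards the can's +x: the mark of the thread start. A round stud of 10 mm on the can's top, 46 mm from the axis and 60 degrees clockwise of the rib seen from above, marks home.
- cap (a joint): Turn of the cap in rad, growing forward (clockwise from above). 0: bar in line with the start rib (can's x). It can drop from -0.2 (hard stop) to 0.2; beyond 0.2 the thread holds it up if high, down once dropped. Starts high, at 0.35 to 0.7. Home: hard stop at 1.05, bar's end at the stud. Light friction, 0.04 N m; stays where left.

How it is judged:
By the outcome, as a careful person would: the job done as asked, in the order asked, and still so for the second after the job is handed in, with the robot touching nothing.
It also fails if it takes over 38 s, if anything falls off the work surface, if the arm or the gripper's body presses on something with over 40 N, if the wrist force passes 120 N, or if a joint passes its speed limit or range.

## Robot

A 7-joint arm with a two-finger parallel gripper is mounted at the origin on the work surface. World frame = base frame: x ahead of the robot, y to its left, z up, the work surface at z = 0. Lengths are in mm, angles in rad, forces in N, time in s.
With the tool pointing down it reaches from about 400 to 850 mm from the base axis. Payload 6.9 kg.
Tool frame: the origin (TCP) lies at the very end of the fingers, on their centre line; the grasp point (between the pads) lies 19 mm behind it; z points along the fingers, y is the direction in which the jaws open and shut (so a half turn about z gives the same grasp; the last joint's range is limited). The gripper opens to 85 mm and grips with 20 to 120 N. Pads are 22 mm wide; open, the fingers measure 114 mm over their backs; the gripper's body (76 mm by 85 mm) begins 54 mm behind the grasp point. The pads swing forward as they close: fully open they stand 13 mm farther back than shut.
Start: joints at [-1.232, 0.507, -0.238, 1.5, 0.126, 1.149, -0.155], TCP at [144.209, 608.124, 231.275] pointing down, gripper open.
Joint ranges: [-3.08, 3.08], [-0.24, 2.05], [-1.43, 1.35], [0, 2.5], [-1.52, 4.66], [0.17, 1.96], [-2.89, 2.89]. Speed limits (rad/s): [2.39, 2.39, 3.14, 3.14, 3.14, 3.14, 3.14].

## Interface

Orientations are given as a unit quaternion [x, y, z, w].
In Python, from workcell import readout, viewer, env gives the robot as it stands.
- The arm moves only by the tool send_rows, never from a script. Its argument "series" is a list of rows, each an object of numbers: "rx", "ry", "rz": the turn, a rotation vector about the world's x, y, z in rad; "tx", "ty", "tz": the shift along the world's x, y, z in m; "fingers": the opening, from -1 (shut) to 1 (fully open), so that 0 is half open. A call has 1 to 10 rows; each row is the pose to reach, as a shift and turn from the pose measured when the call began; what a row does not reach only later rows make up. A row lasts 1/12 s, in which the tool goes at most 41.7 mm and 7.16 degrees, less where a joint would pass 70% of its speed; a pose out of reach is approached as far as the arm can. A call with a gripper value outside its range is refused whole. The fingers move at their own pace and stop on an object; "newtons" is the grip in N (left out, the last holds). Time passes only in rows, so rows that repeat a pose let the fingers close. It gives the time, the measured TCP pose, the force and the opening at its end, in the units of the state.
- readout.state(): the state, without advancing time (a new reading comes with each control period).
- viewer.snapshot(name): name is "scene" or "top"; returns a dict with "img" (400x640x3 uint8, red, green, blue), "depth" (400x640 float32, mm along the optical axis (not along the pixel's ray), 0 where there is no reading), "intrinsics" (3x3 intrinsics, pixels), "R" (3x3) and "t" (3): a world point X has camera coordinates R X + t. Camera axes: x right, y down, z forward; pixel columns grow to the right and rows downward; lengths in mm; the calibration is good to about 2 mm. A picture is of the moment at which its call begins.
- env.job_done(): hands the job in, once; it reports no verdict.
The state is a dict: "t": time; "q": joint angles; "joint_vel": joint speeds; "effort": joint torques, N m; "tool_pos": TCP position; "tcp_rot": TCP orientation; "force": force on the tool from outside, world axes, zero at the start; "wrist_torque": the same for the moment, N m; "finger_gap": opening from 0.0 (shut) to 1.0 (fully open).
Only numpy, scipy, OpenCV 4.12 (cv2) and the standard library are available. Lean on these libraries where they do the work, as an engineer would, in place of code of your own. Each camera call takes 0.05 s, during which the arm holds its last target.

## Working session

There is one attempt and no reset: what is moved stays moved. The work goes in short steps, Python scripts to look and compute and a tool call to move; the robot and the scene stay as the last step left them, time stands still between calls to the robot, and variables do not carry over. Pictures are saved under pics/ and viewed, and the job is handed in when it is done.

Besides the shell and the picture viewer there is one more tool, called after "Request:" by a JSON object that holds its "op" and its "data". send_rows: Moves the arm, as the interface text tells. Its arguments: {"type":"object","properties":{"series":{"type":"array","items":{"type":"object","properties":{"rx":{"type":"number"},"ry":{"type":"number"},"rz":{"type":"number"},"tx":{"type":"number"},"ty":{"type":"number"},"tz":{"type":"number"},"fingers":{"type":"number"}}}},"newtons":{"type":"number"}},"required":["series"]}

```bash
mkdir -p pics; ls; python3 - <<'E'
from workcell import readout, viewer
import cv2,numpy as np
print(readout.state())
for n in("scene","top"):
    s=viewer.snapshot(n);cv2.imwrite(f"pics/{n}0.png",s["img"][:,:,::-1]);np.savez(f"{n}0.npz",**s)
    print(s["intrinsics"],s["R"],s["t"])
E
```

```text
pics
{'t': 0.0, 'q': array([-1.23252461,  0.508319  , -0.23751003,  1.50111995,  0.12567805,
        1.1489325 , -0.15476956]), 'joint_vel': array([ 0.00061213, -0.00115917, -0.00064538,  0.00061047,  0.00040906,
        0.00040434,  0.00020825]), 'effort': array([ 1.16153369e-03, -6.20577407e+01, -2.18674242e+00, -2.49660087e+01,
        1.25221984e-02,  1.15448571e-02, -7.08766422e-06]), 'tool_pos': array([144.13339809, 607.63034741, 230.4453184 ]), 'tcp_rot': array([ 1.16111131e-01,  9.93235824e-01, -8.91837381e-04, -9.08145559e-05]), 'force': array([ 0.40683068, -1.00281539, -0.07001887]), 'wrist_torque': array([-0.005314  , -0.01617749,  0.02071563]), 'finger_gap': 0.9983222913737505}
[[423.0755806    0.         323.28202545]
 [  0.         423.0755806  199.88885223]
 [  0.           0.           1.        ]] [[ 0.26091285  0.96518792 -0.01835092]
 [ 0.59913002 -0.17680567 -0.78088602]
 [-0.7569463   0.19274861 -0.62440393]] [-118.68899263 -242.44599838 1407.94597102]
[[378.26056789   0.         317.36486351]
 [  0.         378.26056789 192.7539783 ]
 [  0.           0.           1.        ]] [[-0.01187598 -0.99979382  0.01647054]
 [-0.99744101  0.01068346 -0.0706915 ]
 [ 0.07050096 -0.01726792 -0.99736224]] [-21.02823383 579.40530986 978.23695596]
```

View pics/scene0.png

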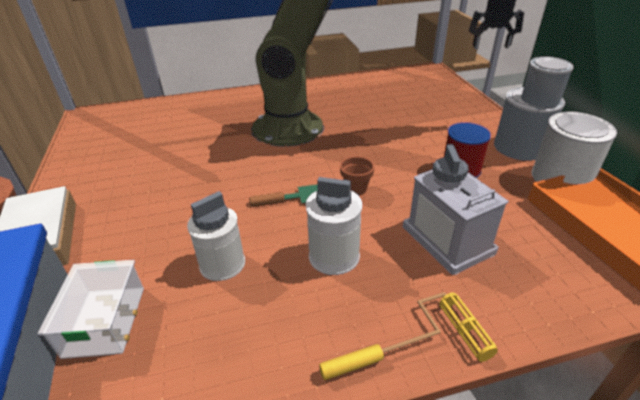

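View pics/top0.png

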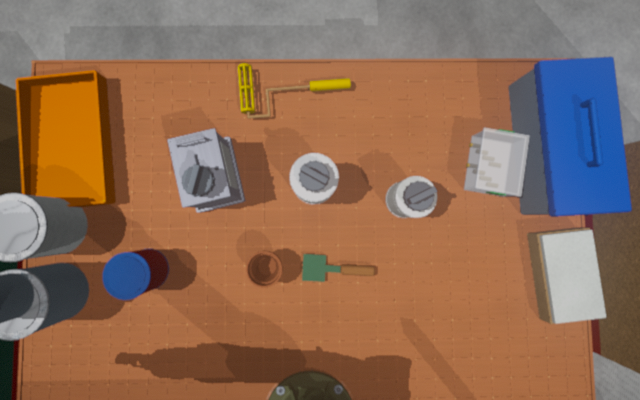

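```bash
cat > h.py <<'E'
import numpy as np,cv2
def load(n):
    return dict(np.load(n+".npz"))
def pt(s,u,v,d=None):
    if d is None: d=s["depth"][int(round(v)),int(round(u))]
    K=s["intrinsics"];c=np.array([(u-K[0,2])/K[0,0],(v-K[1,2])/K[1,1],1])*d
    return s["R"].T@(c-s["t"])
def ray(s,u,v,z):
    K=s["intrinsics"];c=np.array([(u-K[0,2])/K[0,0],(v-K[1,2])/K[1,1],1])
    o=-s["R"].T@s["t"];d=s["R"].T@c
    return o+d*(z-o[2])/d[2]
def proj(s,X):
    K=s["intrinsics"];c=K@(s["R"]@np.asarray(X,float)+s["t"]);return c[:2]/c[2]
def cloud(s):
    K=s["intrinsics"];v,u=np.mgrid[:400,:640];d=s["depth"]
    c=np.stack([(u-K[0,2])/K[0,0]*d,(v-K[1,2])/K[1,1]*d,d],-1)
    return (c-s["t"])@s["R"]
E
python3 - <<'E'
from h import *
for n,b in(("top0",(160,120,250,220)),("scene0",(395,135,510,275))):
    s=load(n);x0,y0,x1,y1=b
    c=s["img"][y0:y1,x0:x1,::-1];f=6 if n=="top0" else 4
    c=cv2.resize(c,None,fx=f,fy=f,interpolation=cv2.INTER_CUBIC)
    cv2.imwrite(f"pics/{n}z.png",c); print(c.shape)
s=load("top0");P=cloud(s)
np.set_printoptions(linewidth=250,suppress=True,precision=0)
print(P[124:216:4,162:250:4,2])
E
```

```text
(600, 540, 3)
(560, 460, 3)
[[ -2.  -2.  -4.  -1.  -5.  -1.  -4.  -0.  -1.  -1.   2.  -3.  -3.  -1.  -4.   1.  -2.  -3.  -4.  -0.  -2.  -1.]
 [ -1.   3.   1.  -2.  -3.   1.   1.  -1.  -3.   1.   1.  -0.  -3. 146.  -5.  -2.  -3.  -2.   2.  -4.  -3.  -1.]
 [ -2.  -2.  -5.   1.  -5.  -0.  -2.  -4.  -2. 149. 150. 147. 150. 149.  -1.  -2.  -2.  -3.  -5.  -3.  -4.   0.]
 [ -3.  -0.  -3.   1.  -2. 146. 148. 148. 149. 148. 150. 148. 151. 151. 122.  -6.   1.   2.  -3.  -5.  -3.  -1.]
 [ -2.  -2. 145. 149. 150. 149. 168. 171. 172. 148. 150. 146. 147. 150. 137.  86.   6.  18.  -2.  -3.  -6.  -1.]
 [ -2.   2. 147. 148. 170. 148. 147. 148. 147. 147. 149. 151. 148. 147. 148. 103.  39.  23.  -2.  -2.  -2.  -2.]
 [ -2.   1. 147. 147. 149. 149. 150. 144. 149. 148. 146. 150. 150. 149. 147. 118.  66.  22.  -4.  -2.  -2.   1.]
 [ -3.  -1. 146. 148. 147. 148. 148. 147. 148. 148. 148. 148. 146. 150. 147. 119.  81.   7.   1.  -2.  -2.   0.]
 [ -1.  -0.  -1. 149. 148. 149. 149. 150. 149. 147. 149. 150. 148. 148. 147. 130.  91.  35.  15.   1.  -0.  -3.]
 [ -2.   0.  -3. 148. 149. 150. 147. 148. 148. 147. 149
[... 827 characters left out ...]
  70.  18.  10.  -2.]
 [ -2.  -2.  -1.  -1.  -3. 146. 213. 218. 204. 186. 185. 185. 149. 147. 148. 147. 148. 136.  86.  30.  21.   0.]
 [  1.  -2.  -0.  -1.  -1. 148. 152. 150. 148. 150. 164. 147. 148. 149. 149. 148. 148. 118.  90.  41.  20.   2.]
 [ -5.   1.  -0.  -5.  -4. 148. 149. 147. 146. 147. 148. 149. 146. 120. 103.  77.  55.  34.   6.  21.  20.  -3.]
 [ -2.   0.  -3.  -1.   0. 146. 149. 148. 143. 117.  99.  72.  53.  26.   4.  22.  21.  18.  -2.   0.   1.  -2.]
 [ -1.   0.  -0.  -1.  -1.  -3.  -0.   0.  -3.  20.   5.  19.  18.  14.  -1.  -0.  -1.  -1.   6.  -3.  -2.  -4.]
 [ -1.  -0.   0.  -2.  -5.  -3.   1.  -2.  -3.  -3.  -3.  -2.  -3.  -2.  -5.  -2.   3.  -0.   3.   3.  -4.   3.]]
```

View pics/top0z.png

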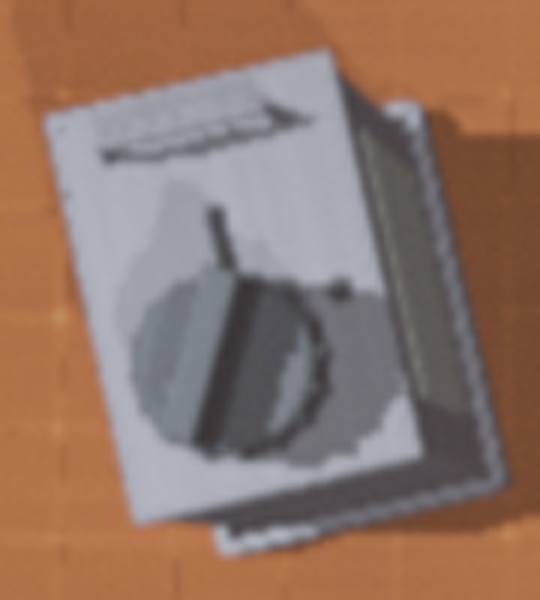

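View pics/scene0z.png

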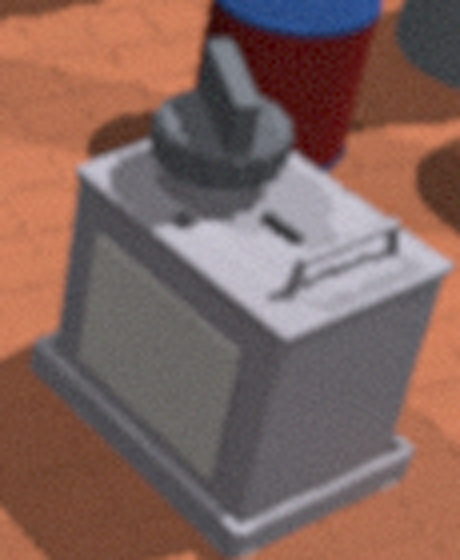

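```bash
python3 - <<'E'
from h import *
s=load("top0");P=cloud(s)
np.set_printoptions(suppress=True,precision=1)
m=np.zeros((400,640),bool);m[115:225,155:255]=1
z=P[...,2]
T=P[m&(z>140)&(z<225)];r=cv2.minAreaRect(T[:,:2].astype(np.float32));print("rect",r,cv2.boxPoints(r))
B=P[m&(z>209)&(z<225)];r2=cv2.minAreaRect(B[:,:2].astype(np.float32));print("bar",r2,len(B),np.median(B[:,2]),B.mean(0))
D=P[m&(z>178)&(z<194)];print("disc",cv2.minEnclosingCircle(D[:,:2].astype(np.float32)))
rib=ray(s,196.8,159.7,154);stud=ray(s,216.8,168.3,153)
print("rib",rib,"stud",stud)
# corners of can top from image zoom
for u,v in((45,115),(330,50),(420,460),(135,522)):
    print(ray(s,160+u/6-.4,120+v/6-.4,150))
s2=load("scene0")
P2=cloud(s2);m=np.zeros((400,640),bool);m[135:275,395:510]=1
for lo,hi in((209,225),):
    B=P2[m&(P2[...,2]>lo)&(P2[...,2]<hi)];print("bar scene",cv2.minAreaRect(B[:,:2].astype(np.float32)),B.mean(0),len(B))
T=P2[m&(P2[...,2]>144)&(P2[...,2]<154)];print(cv2.boxPoints(cv2.minAreaRect(T[:,:2].astype(np.float32))))
print("rib",ray(s2,395+281/4,135+228/4,154),"stud",ray(s2,395+184/4,135+218/4,153))
E
```

```text
rect ((632.9083251953125, 247.8967742919922), (163.2350311279297, 113.48729705810547), 12.981925964355469) [[540.6 284.9]
 [566.1 174.3]
 [725.2 210.9]
 [699.7 321.5]]
bar ((598.7655639648438, 239.6841278076172), (14.770907402038574, 63.7050666809082), 75.70785522460938) 223 215.89667301457348 [598.3 239.  215.7]
disc ((598.5001220703125, 240.07559204101562), 35.94928741455078)
rib [648.5 249.9 154. ] stud [628.4 204.4 153. ]
[698.5 319.8 150. ]
[723.  210.9 150. ]
[564.1 175.6 150. ]
[541.7 283.3 150. ]
bar scene ((598.8665161132812, 240.0023651123047), (14.563664436340332, 65.8629150390625), 76.48037719726562) [603.8 237.3 217.1] 174
[[538.  287.2]
 [564.3 174. ]
 [725.1 211.4]
 [698.8 324.6]]
rib [652.4 250.7 154. ] stud [629.6 208.2 153. ]
```

```bash
python3 - <<'E'
from h import *
s=load("top0");s2=load("scene0")
np.set_printoptions(suppress=True,precision=0,linewidth=200)
Q=np.vstack([cloud(s)[s["depth"]>0],cloud(s2)[s2["depth"]>0]])
g=np.full((9,9),np.nan)
for i in range(9):
  for j in range(9):
    x0=50+80*i;y0=80+80*j
    k=Q[(Q[:,0]>=x0)&(Q[:,0]<x0+80)&(Q[:,1]>=y0)&(Q[:,1]<y0+80)]
    k=k[k[:,2]<800]
    if len(k):g[i,j]=np.percentile(k[:,2],99.5)
print("cols y",80+80*np.arange(9))
for i in range(9):print(50+80*i,g[i])
E
```

```text
cols y [ 80 160 240 320 400 480 560 640 720]
50 [404.   4.   5.   4.   5. 345. 318.   5.   6.]
130 [  4.   5.   4.   5.   5. 348. 385. 349.   5.]
210 [  4.   4.   5.   4.   4.   3. 165. 165.   3.]
290 [ 80.   4.   4. 122. 123.   4. 269. 270.  nan]
370 [ 80.   4.   4. 122. 123.   5. 267. 269.   4.]
450 [  5.   4.   3.   3.   4.   4. 166. 167. 164.]
530 [  4. 219. 220.   3.   4.  58. 165. 166. 164.]
610 [  4. 219. 215.   4.   5.  58.  35.  56.  58.]
690 [  4. 172. 173.  23.   5.  58.  29.  28.  56.]
```

Request:
{"op": "send_rows", "data": {"series": [{"tz": 0.035, "fingers": 1}, {"tz": 0.07, "fingers": 1}, {"tz": 0.1, "tx": 0.005, "ty": -0.004, "fingers": 1}, {"tz": 0.1, "tx": 0.03, "ty": -0.024, "fingers": 1}, {"tz": 0.1, "tx": 0.057, "ty": -0.046, "fingers": 1}, {"tz": 0.1, "tx": 0.084, "ty": -0.068, "fingers": 1}, {"tz": 0.1, "tx": 0.111, "ty": -0.09, "fingers": 1}, {"tz": 0.1, "tx": 0.138, "ty": -0.112, "fingers": 1}, {"tz": 0.1, "tx": 0.165, "ty": -0.134, "fingers": 1}, {"tz": 0.1, "tx": 0.192, "ty": -0.156, "fingers": 1}]}}

```text
schema error: expected keys rx, ry, rz, tx, ty, tz, fingers
```

Request:
{"op": "send_rows", "data": {"series": [{"rx": 0, "ry": 0, "rz": 0, "tx": 0, "ty": 0, "tz": 0.035, "fingers": 1}, {"rx": 0, "ry": 0, "rz": 0, "tx": 0, "ty": 0, "tz": 0.07, "fingers": 1}, {"rx": 0, "ry": 0, "rz": 0, "tx": 0.005, "ty": -0.004, "tz": 0.1, "fingers": 1}, {"rx": 0, "ry": 0, "rz": 0, "tx": 0.03, "ty": -0.024, "tz": 0.1, "fingers": 1}, {"rx": 0, "ry": 0, "rz": 0, "tx": 0.057, "ty": -0.046, "tz": 0.1, "fingers": 1}, {"rx": 0, "ry": 0, "rz": 0, "tx": 0.084, "ty": -0.068, "tz": 0.1, "fingers": 1}, {"rx": 0, "ry": 0, "rz": 0, "tx": 0.111, "ty": -0.09, "tz": 0.1, "fingers": 1}, {"rx": 0, "ry": 0, "rz": 0, "tx": 0.138, "ty": -0.112, "tz": 0.1, "fingers": 1}, {"rx": 0, "ry": 0, "rz": 0, "tx": 0.165, "ty": -0.134, "tz": 0.1, "fingers": 1}, {"rx": 0, "ry": 0, "rz": 0, "tx": 0.192, "ty": -0.156, "tz": 0.1, "fingers": 1}]}}

```text
t: 0.93
tool_pos: [337.1, 450.2, 330.2]
tcp_rot: [0.116, 0.993, -0.001, -0.0]
force: [1.3, 0.3, -0.5]
finger_gap: 0.999
```

Request:
{"op": "send_rows", "data": {"series": [{"rx": 0, "ry": 0, "rz": 0, "tx": 0.028, "ty": -0.0225, "tz": 0, "fingers": 1}, {"rx": 0, "ry": 0, "rz": 0, "tx": 0.056, "ty": -0.045, "tz": 0, "fingers": 1}, {"rx": 0, "ry": 0, "rz": 0, "tx": 0.084, "ty": -0.0675, "tz": 0, "fingers": 1}, {"rx": 0, "ry": 0, "rz": 0, "tx": 0.112, "ty": -0.09, "tz": 0, "fingers": 1}, {"rx": 0, "ry": 0, "rz": 0, "tx": 0.14, "ty": -0.1125, "tz": 0, "fingers": 1}, {"rx": 0, "ry": 0, "rz": 0, "tx": 0.168, "ty": -0.135, "tz": 0, "fingers": 1}, {"rx": 0, "ry": 0, "rz": 0, "tx": 0.196, "ty": -0.1575, "tz": 0, "fingers": 1}, {"rx": 0, "ry": 0, "rz": 0, "tx": 0.224, "ty": -0.18, "tz": 0, "fingers": 1}, {"rx": 0, "ry": 0, "rz": 0, "tx": 0.25, "ty": -0.201, "tz": 0, "fingers": 0.3}, {"rx": 0, "ry": 0, "rz": 0, "tx": 0.2617, "ty": -0.2102, "tz": 0, "fingers": 0.1}]}}

```text
t: 1.77
tool_pos: [602.1, 235.0, 329.2]
tcp_rot: [0.119, 0.993, -0.003, 0.0]
force: [-0.6, -0.4, -0.6]
finger_gap: 0.747
```

```bash
python3 - <<'E'
from workcell import readout, viewer
import cv2
s=readout.state();print(s["t"],s["tool_pos"],s["tcp_rot"],s["q"],s["finger_gap"])
a=viewer.snapshot("scene")["img"][60:280,360:560,::-1]
cv2.imwrite("pics/s1.png",cv2.resize(a,None,fx=2.5,fy=2.5))
E
```

```text
1.7667 [602.11259136 234.9589056  329.15311438] [ 1.18927521e-01  9.92899227e-01 -2.71396484e-03  5.97604160e-05] [-0.36288303  0.48751081 -0.08830123  1.25723194  0.04665051  1.40143025
  0.88344392] 0.7471171017272838
```

View pics/s1.png

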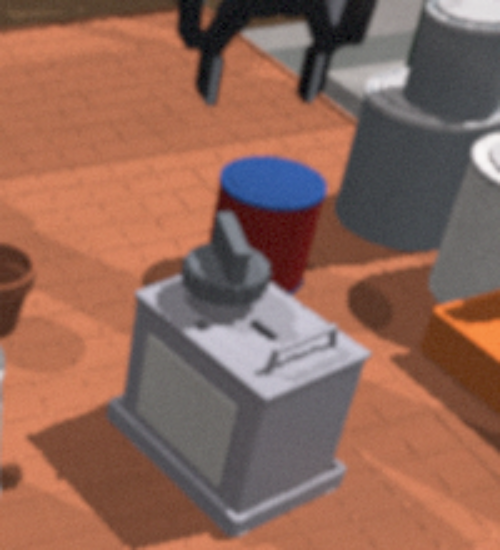

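Request:
{"op": "send_rows", "data": {"series": [{"rx": 0, "ry": 0, "rz": 0, "tx": -0.0033, "ty": 0.005, "tz": 0, "fingers": 0.1}, {"rx": 0, "ry": 0, "rz": 0, "tx": -0.0033, "ty": 0.005, "tz": -0.02, "fingers": 0.1}, {"rx": 0, "ry": 0, "rz": 0, "tx": -0.0033, "ty": 0.005, "tz": -0.045, "fingers": 0.1}, {"rx": 0, "ry": 0, "rz": 0, "tx": -0.0033, "ty": 0.005, "tz": -0.07, "fingers": 0.1}, {"rx": 0, "ry": 0, "rz": 0, "tx": -0.0033, "ty": 0.005, "tz": -0.095, "fingers": 0.1}, {"rx": 0, "ry": 0, "rz": 0, "tx": -0.0033, "ty": 0.005, "tz": -0.115, "fingers": 0.1}, {"rx": 0, "ry": 0, "rz": 0, "tx": -0.0033, "ty": 0.005, "tz": -0.127, "fingers": 0.1}, {"rx": 0, "ry": 0, "rz": 0, "tx": -0.0033, "ty": 0.005, "tz": -0.132, "fingers": 0.1}, {"rx": 0, "ry": 0, "rz": 0, "tx": -0.0033, "ty": 0.005, "tz": -0.132, "fingers": 0.1}, {"rx": 0, "ry": 0, "rz": 0, "tx": -0.0033, "ty": 0.005, "tz": -0.132, "fingers": 0.1}]}}

```text
t: 2.65
tool_pos: [599.3, 240.1, 197.4]
tcp_rot: [0.119, 0.993, -0.003, 0.0]
force: [0.0, -1.0, 0.3]
finger_gap: 0.55
```

```bash
python3 - <<'E'
from workcell import readout, viewer
import cv2
s=readout.state();print(s["t"],s["tool_pos"],s["tcp_rot"],s["force"],s["finger_gap"])
a=viewer.snapshot("scene")["img"][60:280,360:560,::-1]
cv2.imwrite("pics/s2.png",cv2.resize(a,None,fx=2.5,fy=2.5))
E
```

```text
2.65 [599.29349598 240.06726204 197.44621167] [ 1.19239345e-01  9.92861774e-01 -2.72383251e-03  2.40630521e-04] [ 0.00148712 -0.95723102  0.27142245] 0.5497684020409435
```

View pics/s2.png

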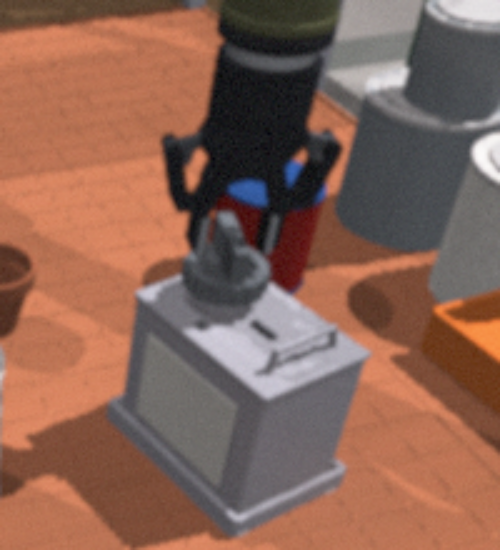

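Request:
{"op": "send_rows", "data": {"newtons": 25, "series": [{"rx": 0, "ry": 0, "rz": 0, "tx": -0.0005, "ty": 0, "tz": -0.002, "fingers": 0.1}, {"rx": 0, "ry": 0, "rz": 0, "tx": -0.0005, "ty": 0, "tz": -0.0035, "fingers": -0.3}, {"rx": 0, "ry": 0, "rz": 0, "tx": -0.0005, "ty": 0, "tz": -0.0035, "fingers": -0.6}, {"rx": 0, "ry": 0, "rz": 0, "tx": -0.0005, "ty": 0, "tz": -0.0035, "fingers": -1}, {"rx": 0, "ry": 0, "rz": 0, "tx": -0.0005, "ty": 0, "tz": -0.0035, "fingers": -1}, {"rx": 0, "ry": 0, "rz": 0, "tx": -0.0005, "ty": 0, "tz": -0.0035, "fingers": -1}, {"rx": 0, "ry": 0, "rz": 0, "tx": -0.0005, "ty": 0, "tz": -0.0035, "fingers": -1}, {"rx": 0, "ry": 0, "rz": 0, "tx": -0.0005, "ty": 0, "tz": -0.0035, "fingers": -1}]}}

```text
t: 3.37
tool_pos: [599.5, 240.8, 194.9]
tcp_rot: [0.119, 0.993, -0.002, 0.001]
force: [0.2, 3.7, 3.5]
finger_gap: 0.158
```

```bash
python3 - <<'E'
from workcell import readout
s=readout.state();print(s["t"],s["tool_pos"],s["tcp_rot"],s["force"],s["wrist_torque"],s["finger_gap"])
E
```

```text
3.3667 [599.46579321 240.80442748 194.93153682] [ 0.11914549  0.99287452 -0.0017989   0.00113917] [0.1797966  3.74472291 3.52964212] [ 0.80461466 -0.07051353  0.01064364] 0.15818439485197883
```

Request:
{"op": "send_rows", "data": {"series": [{"rx": 0, "ry": 0, "rz": 0.05, "tx": 0, "ty": 0.0003, "tz": 0, "fingers": -1}, {"rx": 0, "ry": 0, "rz": 0.11, "tx": 0, "ty": 0.0003, "tz": 0, "fingers": -1}, {"rx": 0, "ry": 0, "rz": 0.17, "tx": 0, "ty": 0.0003, "tz": 0, "fingers": -1}, {"rx": 0, "ry": 0, "rz": 0.23, "tx": 0, "ty": 0.0003, "tz": 0, "fingers": -1}, {"rx": 0, "ry": 0, "rz": 0.29, "tx": 0, "ty": 0.0003, "tz": 0, "fingers": -1}, {"rx": 0, "ry": 0, "rz": 0.35, "tx": 0, "ty": 0.0003, "tz": 0, "fingers": -1}, {"rx": 0, "ry": 0, "rz": 0.41, "tx": 0, "ty": 0.0003, "tz": 0, "fingers": -1}, {"rx": 0, "ry": 0, "rz": 0.465, "tx": 0, "ty": 0.0003, "tz": 0, "fingers": -1}, {"rx": 0, "ry": 0, "rz": 0.465, "tx": 0, "ty": 0.0003, "tz": 0, "fingers": -1}, {"rx": 0, "ry": 0, "rz": 0.465, "tx": 0, "ty": 0.0003, "tz": 0, "fingers": -1}]}}

```text
t: 4.2
tool_pos: [599.5, 241.3, 194.7]
tcp_rot: [-0.112, 0.994, -0.001, 0.002]
force: [1.4, 4.4, -0.3]
finger_gap: 0.16
```

```bash
cat > st.py <<'E'
from workcell import readout
from scipy.spatial.transform import Rotation as R
import numpy as np
s=readout.state();y=R.from_quat(s["tcp_rot"]).as_matrix()[:,1]
b=np.degrees(np.arctan2(y[1],y[0]))-90
print(s["t"],s["tool_pos"].round(1),"bar bearing",round(b,1),"cap",round(np.radians(12.95-b),3),s["force"].round(1),s["wrist_torque"].round(2),round(s["finger_gap"],3),"tilt",R.from_quat(s["tcp_rot"]).as_matrix()[:,2].round(4))
E
python3 st.py; python3 - <<'E'
from h import *
from workcell import viewer
a=viewer.snapshot("scene");cv2.imwrite("pics/s3.png",cv2.resize(a["img"][130:280,390:520,::-1],None,fx=4,fy=4))
E
```

```text
4.2 [599.5 241.3 194.7] bar bearing 12.9 cap 0.001 [ 1.4  4.4 -0.3] [ 0.8  -0.27 -0.  ] 0.16 tilt [ 0.0033 -0.0021 -1.    ]
```

View pics/s3.png

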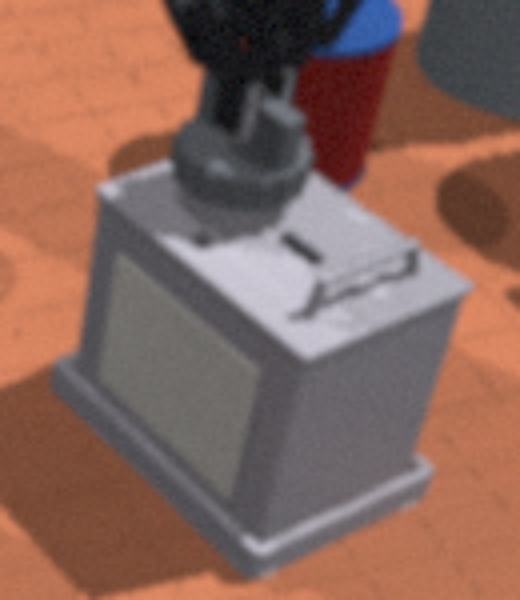

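Bar (zoom 280,110) is now in line with the rib (300,248), disc still high. Next I lower it 10 mm.

Request:
{"op": "send_rows", "data": {"series": [{"rx": 0, "ry": 0, "rz": 0, "tx": 0, "ty": 0.0003, "tz": -0.002, "fingers": -1}, {"rx": 0, "ry": 0, "rz": 0, "tx": 0, "ty": 0.0003, "tz": -0.004, "fingers": -1}, {"rx": 0, "ry": 0, "rz": 0, "tx": 0, "ty": 0.0003, "tz": -0.006, "fingers": -1}, {"rx": 0, "ry": 0, "rz": 0, "tx": 0, "ty": 0.0003, "tz": -0.008, "fingers": -1}, {"rx": 0, "ry": 0, "rz": 0, "tx": 0, "ty": 0.0003, "tz": -0.01, "fingers": -1}, {"rx": 0, "ry": 0, "rz": 0, "tx": 0, "ty": 0.0003, "tz": -0.0105, "fingers": -1}, {"rx": 0, "ry": 0, "rz": 0, "tx": 0, "ty": 0.0003, "tz": -0.0105, "fingers": -1}]}}

```text
t: 4.83
tool_pos: [599.6, 241.4, 185.0]
tcp_rot: [-0.112, 0.994, -0.001, 0.002]
force: [-0.9, 1.3, 4.9]
finger_gap: 0.161
```

```bash
python3 st.py; python3 - <<'E'
from h import *
from workcell import viewer
a=viewer.snapshot("scene");cv2.imwrite("pics/s4.png",cv2.resize(a["img"][130:280,390:520,::-1],None,fx=4,fy=4));np.savez("scene4.npz",**a)
P=cloud(a)
Z=P[(abs(P[...,0]-602)<45)&(abs(P[...,1]-241)<45)&(P[...,2]>155)][:,2]
print(np.histogram(Z,bins=np.arange(156,226,4)))
E
```

```text
4.8333 [599.6 241.4 185. ] bar bearing 12.8 cap 0.002 [-0.9  1.3  4.9] [0.22 0.17 0.01] 0.161 tilt [ 0.0039 -0.0024 -1.    ]
(array([ 35,  56,  54,  51,  72, 211,  69,  27,  37,  39,  46,  44,  56,
        72,  32,  32,  28]), array([156, 160, 164, 168, 172, 176, 180, 184, 188, 192, 196, 200, 204,
       208, 212, 216, 220, 224]))
```

View pics/s4.png

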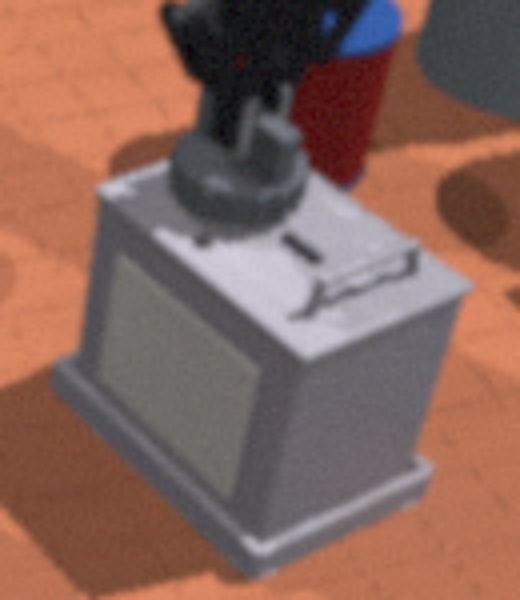

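Request:
{"op": "send_rows", "data": {"series": [{"rx": 0, "ry": 0, "rz": -0.05, "tx": 0, "ty": 0, "tz": 0, "fingers": -1}, {"rx": 0, "ry": 0, "rz": -0.11, "tx": 0, "ty": 0, "tz": 0, "fingers": -1}, {"rx": 0, "ry": 0, "rz": -0.17, "tx": 0, "ty": 0, "tz": 0, "fingers": -1}, {"rx": 0, "ry": 0, "rz": -0.23, "tx": 0, "ty": 0, "tz": 0, "fingers": -1}, {"rx": 0, "ry": 0, "rz": -0.29, "tx": 0, "ty": 0, "tz": 0, "fingers": -1}, {"rx": 0, "ry": 0, "rz": -0.35, "tx": 0, "ty": 0, "tz": 0, "fingers": -1}, {"rx": 0, "ry": 0, "rz": -0.41, "tx": 0, "ty": 0, "tz": 0, "fingers": -1}, {"rx": 0, "ry": 0, "rz": -0.47, "tx": 0, "ty": 0, "tz": 0, "fingers": -1}, {"rx": 0, "ry": 0, "rz": -0.53, "tx": 0, "ty": 0, "tz": 0, "fingers": -1}, {"rx": 0, "ry": 0, "rz": -0.58, "tx": 0, "ty": 0, "tz": 0, "fingers": -1}]}}

```text
t: 5.72
tool_pos: [599.4, 240.7, 185.0]
tcp_rot: [0.179, 0.984, -0.002, 0.001]
force: [0.0, 0.2, 2.3]
finger_gap: 0.155
```

```bash
python3 st.py
```

```text
5.7167 [599.4 240.7 185. ] bar bearing -20.6 cap 0.586 [0.  0.2 2.3] [ 0.09 -0.01  0.04] 0.155 tilt [ 0.0017 -0.0051 -1.    ]
```

Request:
{"op": "send_rows", "data": {"series": [{"rx": 0, "ry": 0, "rz": -0.06, "tx": 0, "ty": 0, "tz": 0, "fingers": -1}, {"rx": 0, "ry": 0, "rz": -0.12, "tx": 0, "ty": 0, "tz": 0, "fingers": -1}, {"rx": 0, "ry": 0, "rz": -0.18, "tx": 0, "ty": 0, "tz": 0, "fingers": -1}, {"rx": 0, "ry": 0, "rz": -0.24, "tx": 0, "ty": 0, "tz": 0, "fingers": -1}, {"rx": 0, "ry": 0, "rz": -0.3, "tx": 0, "ty": 0, "tz": 0, "fingers": -1}, {"rx": 0, "ry": 0, "rz": -0.36, "tx": 0, "ty": 0, "tz": 0, "fingers": -1}, {"rx": 0, "ry": 0, "rz": -0.4, "tx": 0, "ty": 0, "tz": 0, "fingers": -1}, {"rx": 0, "ry": 0, "rz": -0.43, "tx": 0, "ty": 0, "tz": 0, "fingers": -1}, {"rx": 0, "ry": 0, "rz": -0.45, "tx": 0, "ty": 0, "tz": 0, "fingers": -1}, {"rx": 0, "ry": 0, "rz": -0.45, "tx": 0, "ty": 0, "tz": 0, "fingers": -1}]}}

```text
t: 6.55
tool_pos: [599.1, 240.3, 185.0]
tcp_rot: [0.394, 0.919, -0.003, 0.001]
force: [-1.4, 0.4, 2.7]
finger_gap: 0.159
```

```bash
python3 st.py
```

```text
6.55 [599.1 240.3 185. ] bar bearing -46.5 cap 1.037 [-1.4  0.4  2.7] [ 0.08  0.23 -0.04] 0.159 tilt [-0.0014 -0.0061 -1.    ]
```

Now to the stop, watching the torque.

Request:
{"op": "send_rows", "data": {"series": [{"rx": 0, "ry": 0, "rz": -0.015, "tx": 0, "ty": 0, "tz": 0, "fingers": -1}, {"rx": 0, "ry": 0, "rz": -0.03, "tx": 0, "ty": 0, "tz": 0, "fingers": -1}, {"rx": 0, "ry": 0, "rz": -0.04, "tx": 0, "ty": 0, "tz": 0, "fingers": -1}, {"rx": 0, "ry": 0, "rz": -0.04, "tx": 0, "ty": 0, "tz": 0, "fingers": -1}]}}

```text
t: 6.88
tool_pos: [599.0, 240.3, 185.0]
tcp_rot: [0.413, 0.911, -0.003, 0.0]
force: [-0.9, 1.5, 1.2]
finger_gap: 0.156
```

```bash
python3 st.py
```

```text
6.8833 [599.  240.3 185. ] bar bearing -48.7 cap 1.077 [-0.9  1.5  1.2] [0.3  0.17 0.65] 0.156 tilt [-0.0017 -0.0062 -1.    ]
```

Request:
{"op": "send_rows", "data": {"series": [{"rx": 0, "ry": 0, "rz": -0.015, "tx": 0, "ty": 0, "tz": 0, "fingers": -1}, {"rx": 0, "ry": 0, "rz": -0.02, "tx": 0, "ty": 0, "tz": 0, "fingers": -1}, {"rx": 0, "ry": 0, "rz": -0.02, "tx": 0, "ty": 0, "tz": 0, "fingers": -1}]}}

```text
t: 7.13
tool_pos: [599.0, 240.3, 185.1]
tcp_rot: [0.422, 0.907, -0.003, 0.001]
force: [-0.5, 0.5, 2.1]
finger_gap: 0.156
```

```bash
python3 st.py
```

```text
7.1333 [599.  240.3 185.1] bar bearing -49.9 cap 1.096 [-0.5  0.5  2.1] [0.19 0.12 0.95] 0.156 tilt [-0.0018 -0.0064 -1.    ]
```

Request:
{"op": "send_rows", "data": {"series": [{"rx": 0, "ry": 0, "rz": 0, "tx": 0, "ty": 0, "tz": 0, "fingers": -0.3}, {"rx": 0, "ry": 0, "rz": 0, "tx": 0, "ty": 0, "tz": 0, "fingers": 0.1}, {"rx": 0, "ry": 0, "rz": 0, "tx": 0, "ty": 0, "tz": 0, "fingers": 0.1}, {"rx": 0, "ry": 0, "rz": 0, "tx": 0, "ty": 0, "tz": 0, "fingers": 0.1}, {"rx": 0, "ry": 0, "rz": 0, "tx": 0, "ty": 0, "tz": 0.02, "fingers": 0.1}, {"rx": 0, "ry": 0, "rz": 0, "tx": 0, "ty": 0, "tz": 0.05, "fingers": 0.1}, {"rx": 0, "ry": 0, "rz": 0, "tx": 0, "ty": 0, "tz": 0.085, "fingers": 0.1}, {"rx": 0, "ry": 0, "rz": 0, "tx": 0, "ty": 0, "tz": 0.12, "fingers": 0.1}, {"rx": 0, "ry": 0, "rz": 0, "tx": -0.035, "ty": 0, "tz": 0.14, "fingers": 0.1}, {"rx": 0, "ry": 0, "rz": 0, "tx": -0.07, "ty": 0, "tz": 0.145, "fingers": 0.1}]}}

```text
t: 7.97
tool_pos: [530.8, 240.2, 333.4]
tcp_rot: [0.423, 0.906, -0.001, 0.003]
force: [-0.2, 1.1, 0.3]
finger_gap: 0.55
```

Request:
{"op": "send_rows", "data": {"series": [{"rx": 0, "ry": 0, "rz": 0, "tx": -0.035, "ty": 0, "tz": 0, "fingers": 0.1}, {"rx": 0, "ry": 0, "rz": 0, "tx": -0.07, "ty": 0, "tz": 0, "fingers": 0.1}, {"rx": 0, "ry": 0, "rz": 0, "tx": -0.1, "ty": 0, "tz": 0, "fingers": 0.1}, {"rx": 0, "ry": 0, "rz": 0, "tx": -0.12, "ty": 0, "tz": 0, "fingers": 0.1}, {"rx": 0, "ry": 0, "rz": 0, "tx": -0.12, "ty": 0, "tz": 0, "fingers": 0.1}, {"rx": 0, "ry": 0, "rz": 0, "tx": -0.12, "ty": 0, "tz": 0, "fingers": 0.1}]}}

```text
t: 8.47
tool_pos: [410.2, 240.2, 334.1]
tcp_rot: [0.422, 0.906, -0.0, 0.003]
force: [1.6, -0.1, -0.3]
finger_gap: 0.553
```

```bash
python3 st.py; python3 - <<'E'
from h import *
from workcell import viewer
m=lambda P:(abs(P[...,0]-599)<40)&(abs(P[...,1]-240)<40)
im=[]
for n,b in(("top",(160,120,250,220)),("scene",(395,135,485,235))):
    a=viewer.snapshot(n);x0,y0,x1,y1=b
    im.append(cv2.resize(a["img"][y0:y1,x0:x1,::-1],None,fx=4.4,fy=4.4,interpolation=cv2.INTER_CUBIC))
    P=cloud(a);k=m(P)
    B=P[k&(P[...,2]>200)&(P[...,2]<215)];D=P[k&(P[...,2]>170)&(P[...,2]<184)]
    B2=B[B[:,2]>203]
    r=cv2.minAreaRect(B2[:,:2].astype(np.float32))
    bp=cv2.boxPoints(r);e=[bp[1]-bp[0],bp[2]-bp[1]];e=max(e,key=np.linalg.norm)
    bb=np.degrees(np.arctan2(e[1],e[0]));bb=(bb+90)%180-90
    print(n,r,"bearing",bb,"cap",np.radians(12.95-bb),"top z",np.median(B2[:,2]),"disc z",np.median(D[:,2]),(k&(P[...,2]>215)).sum())
cv2.imwrite("pics/f.png",np.hstack(im))
E
```

```text
8.4667 [410.2 240.2 334.1] bar bearing -50.0 cap 1.098 [ 1.6 -0.1 -0.3] [-0.03  0.03  0.03] 0.553 tilt [ 0.0051 -0.0033 -1.    ]
top ((598.6381225585938, 239.93301391601562), (14.346595764160156, 63.606292724609375), 42.94599533081055) bearing -47.053978 cap 1.047267 top z 206.23108351801648 disc z 176.36882221962458 0
scene ((600.3422241210938, 238.4451141357422), (14.000213623046875, 64.84614562988281), 42.85859680175781) bearing -47.14139 cap 1.0487926 top z 208.91192264957584 disc z 178.7300085416722 0
```

View pics/f.png

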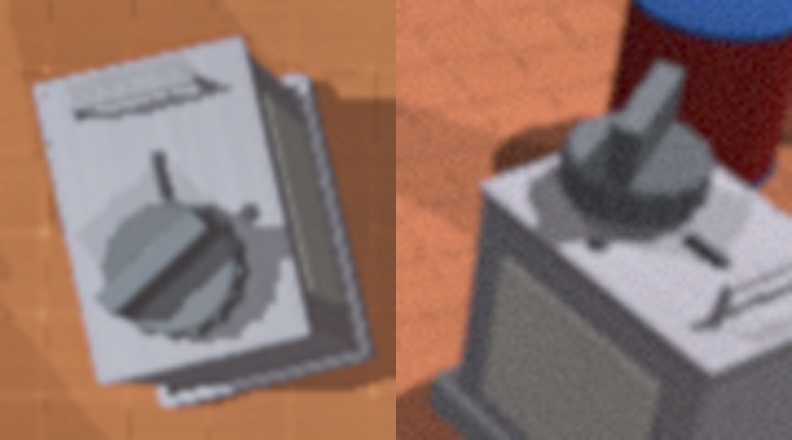

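The bar points at the stud (left view: bar end near 215,225, stud at 250,212). The cap is down, at 1.047 and 1.049 rad in the two views, and the arm is clear.

```bash
python3 -c "
from workcell import env
print(env.job_done())"
```

```text
the job is handed in; nothing more can be done
None
```

The cap is screwed fully home on its thread, and the job was handed in at about 8.5 s. I gripped the bar, turned it anticlockwise from about 0.47 rad to 0 in line with the start rib, and lowered it 10 mm. Then I turned it clockwise to the hard stop, where the wrist torque rose to 0.95 N m, released it and drew the arm back.

- **Position:** the last pictures from both cameras put the cap at 1.047 and 1.049 rad, against home at 1.05.
- **Height:** the bar top reads 206 to 209 mm and the disc top 176 to 179 mm, which is the dropped height. The arm touches nothing.
- **Disagreement:** the tool's own angle read 1.096 rad at the stop. That is about 0.05 rad past the cap, most likely the grip twisting on the bar. I trusted the cameras for the cap's angle.

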